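# Clamp the clear cover of a gem display frame evenly

### The arm

A 6-joint arm with a two-finger parallel gripper is mounted at the origin on the work surface; the furniture and walls round the work are solid. World frame = base frame: x ahead of the robot, y to its left, z up, the work surface at z = 0. Lengths are in m, angles in rad, forces in N, time in s.
With the tool pointing down it reaches from about 0.35 to 1 m from the base axis. Payload 7.1 kg.
Tool frame: the origin (TCP) lies at the very end of the fingers, on their centre line; the grasp point (between the pads) lies 19 mm behind it (arm.tcp_to_grasp is the distance from the TCP to the grasp point, in m); z points along the fingers, y is the line along which they close (so a half turn about z gives the same grasp; the last joint's range is limited). The gripper opens to 85 mm and grips with 20 to 120 N. Pads are 22 mm wide; open, the fingers measure 114 mm over their backs; the gripper's body (76 mm by 85 mm) begins 54 mm behind the grasp point. The pads swing forward as they close: fully open they stand 13 mm farther back than shut.
Start: joints at [-1.19, 0.423, 1.63, -0, 1.089, -0.019], TCP at [0.243, -0.576, 0.231] pointing down, gripper open.
Joint ranges: [-3, 3], [-0.9, 2.11], [0.09, 2.58], [-1.31, 4.45], [0.11, 2.69], [-2.54, 2.54]. Speed limits (rad/s): [2.39, 2.39, 3.01, 3.14, 3.14, 3.14].

### API

Orientations are given as [roll, pitch, yaw] about the fixed x, y, z axes, in that order (R = Rz(yaw) Ry(pitch) Rx(roll)).
In Python, from workcell import arm gives the robot as it stands.
- The arm moves only by the tool play_rows, never from a script. Its argument "targets" is a list of rows, each a list of 2 entries, a list of its own where there are three numbers: the shift along the world's x, y, z as a fraction of full scale, then the turn, a rotation vector about the world's x, y, z as a fraction of full scale. A call has 1 to 10 rows; each row is the pose to reach, as a shift and turn from the pose commanded when the call began, turning the shorter way round; what a row does not reach only later rows make up. Full scale, the value 1, is 0.2 m for a shift and 360 degrees for a turn. A row lasts 1/8 s, in which the tool goes at most 62.5 mm and 10.7 degrees, less where a joint would pass 70% of its speed; a pose out of reach is approached as far as the arm can. A call with a number of a shift or a turn outside -1 to 1 is refused whole. A call with a gripper value outside its range is refused whole. "fingers" is the opening, from 0 (shut) to 1 (fully open), set as the call begins (left out, the last holds). The fingers move at their own pace and stop on an object; "force" is the grip in N (left out, the last holds). Time passes only in rows, so rows that repeat a pose let the fingers close. It gives the time, the measured TCP pose, the force, the opening and the grip force at its end, in the units of the state.
- arm.get_obs(): the state, without advancing time (a new reading comes with each control period).
- arm.get_image(name): name is "scene" or "top" or "wrist"; returns a dict with "color" (480x640x3 uint8, red, green, blue), "z_map" (480x640 float32, m along the optical axis (not along the pixel's ray), 0 where there is no reading), "fovy" (degrees; the focal length in pixels is half the picture's height over the tangent of half this angle, whatever the lens; pixels are square), "cx", "cy" (the principal point, pixels), "k1" (the pictures are not rectified: a ray, as slopes to the right and down, at radius r is drawn at 1 + k1 r^2 times it, then the intrinsics apply), "pose" (4x4, takes a point from camera to world coordinates); the wrist camera has in their place "hand_eye" (4x4, takes a point from camera to tool coordinates, whose origin is the TCP and whose axes are the flange's). Camera axes: x right, y down, z forward; pixel columns grow to the right and rows downward; lengths in m; the calibration is good to about 2 mm. A picture is of the moment at which its call begins: read the wrist's pose just before it.
- arm.hand_in(): hands the job in; it is judged then, once.
The state is a dict: "time_s": time; "q": joint angles; "qd": joint speeds; "joint_torque": joint torques, N m; "position": TCP position; "eef_rot": TCP orientation; "contact_force": force on the tool from outside, world axes, zero at the start; "ft_torque": the same for the moment, N m; "width": finger opening in m; "gripper_force": force on a finger pad.
Only numpy, scipy, OpenCV 4.12 (cv2) and the standard library are available. Lean on these libraries where they do the work, as an engineer would, in place of code of your own. Each camera call takes 0.05 s, during which the arm holds its last target. There are 200 camera calls.

### The job

Clamp the clear cover of the gem display frame down evenly by tightening its four lever nuts in cross order: do any one, then the one diagonally opposite, then the other two. Turn each lever clockwise (seen from above) about half a turn until you feel it go firm, then about 15 degrees more and no further (less than 6 degrees is loose, more than 25 cracks the plate), and let go. Leave the stone, the jar and the loupe where they lie.

Things in the scene. Friction and masses are not known exactly. Their poses are not given: they have to be found in the camera images.
- frame_mid (a point): Display frame, fixed to the table: wooden riser 45 mm high, aluminium base 156 (x) x 168 (y) x 10 mm on it, a card of green stones and a clear cover plate (134 x 150 mm, top 73 mm above the table). The point: centre of the base's top face, 55 mm above the table. Its axes: x away from the robot, y left, z up, turned by the frame's yaw (up to 0.25 rad).
- stud_fl (a point): Axis of the front left lever nut: -47 mm along frame x, +55 mm along frame y from frame_mid, 90 mm above the table; dark hub 20 mm across, top 91 mm up. The lever starts pointing roughly away from the robot (frame +x, within 0.9 rad) and goes firm within 0.55 rad of pointing the opposite way; exactly where differs and cannot be seen.
- stud_fr (a point): Axis of the front right lever nut: -47 mm along frame x, -55 mm along frame y from frame_mid, 90 mm above the table; dark hub 20 mm across, top 91 mm up. The lever starts pointing roughly towards the robot (frame -x, within 0.9 rad) and goes firm within 0.55 rad of pointing the opposite way; exactly where differs and cannot be seen.
- stud_bl (a point): Axis of the back left lever nut: +47 mm along frame x, +55 mm along frame y from frame_mid, 90 mm above the table; dark hub 20 mm across, top 91 mm up. The lever starts pointing roughly away from the robot (frame +x, within 0.9 rad) and goes firm within 0.55 rad of pointing the opposite way; exactly where differs and cannot be seen.
- stud_br (a point): Axis of the back right lever nut: +47 mm along frame x, -55 mm along frame y from frame_mid, 90 mm above the table; dark hub 20 mm across, top 91 mm up. The lever starts pointing roughly towards the robot (frame -x, within 0.9 rad) and goes firm within 0.55 rad of pointing the opposite way; exactly where differs and cannot be seen.
- grip_fl (a point): Centre, 111 mm above the table, of the upright black knob (13 mm across, 91 to 125 mm above the table) on the front left nut's flat lever (top 90 mm up), 34 mm from the stud's axis. It spins on its pin, so can be carried round without turning the hand. Clockwise from above tightens, passing over the cover's middle; runs at 1 to 2 N, then goes firm at about 12 N while turning (less once stopped). Stays where left.
- grip_fr (a point): Centre, 111 mm above the table, of the upright black knob (13 mm across, 91 to 125 mm above the table) on the front right nut's flat lever (top 90 mm up), 34 mm from the stud's axis. It spins on its pin, so can be carried round without turning the hand. Clockwise from above tightens, passing over the cover's middle; runs at 1 to 2 N, then goes firm at about 12 N while turning (less once stopped). Stays where left.
- grip_bl (a point): Centre, 111 mm above the table, of the upright black knob (13 mm across, 91 to 125 mm above the table) on the back left nut's flat lever (top 90 mm up), 34 mm from the stud's axis. It spins on its pin, so can be carried round without turning the hand. Clockwise from above tightens, passing over the cover's middle; runs at 1 to 2 N, then goes firm at about 12 N while turning (less once stopped). Stays where left.
- grip_br (a point): Centre, 111 mm above the table, of the upright black knob (13 mm across, 91 to 125 mm above the table) on the back right nut's flat lever (top 90 mm up), 34 mm from the stud's axis. It spins on its pin, so can be carried round without turning the hand. Clockwise from above tightens, passing over the cover's middle; runs at 1 to 2 N, then goes firm at about 12 N while turning (less once stopped). Stays where left.
- foot_fl (a joint): How far the front left nut's foot has drawn its corner of the cover down, in m: 0 until the nut goes firm (after 2.8 to 3.5 rad of lever), then 0.005 m per rad of lever beyond that, the force at the knob rising from about 12 N by 4 N over 0.45 rad; 0.0013 is ideal, over 0.00225 the plate cracks.
- foot_fr (a joint): How far the front right nut's foot has drawn its corner of the cover down, in m: 0 until the nut goes firm (after 2.8 to 3.5 rad of lever), then 0.005 m per rad of lever beyond that, the force at the knob rising from about 12 N by 4 N over 0.45 rad; 0.0013 is ideal, over 0.00225 the plate cracks.
- foot_bl (a joint): How far the back left nut's foot has drawn its corner of the cover down, in m: 0 until the nut goes firm (after 2.8 to 3.5 rad of lever), then 0.005 m per rad of lever beyond that, the force at the knob rising from about 12 N by 4 N over 0.45 rad; 0.0013 is ideal, over 0.00225 the plate cracks.
- foot_br (a joint): How far the back right nut's foot has drawn its corner of the cover down, in m: 0 until the nut goes firm (after 2.8 to 3.5 rad of lever), then 0.005 m per rad of lever beyond that, the force at the knob rising from about 12 N by 4 N over 0.45 rad; 0.0013 is ideal, over 0.00225 the plate cracks.
- stone: Loose bystander: polished brown palm stone, 48 x 35 x 24 mm, lying on the table in front of the frame; origin at the centre of its underside.
- gem_jar: Loose bystander: small round black gem jar, 33 mm across, 22 mm tall, on the table; origin at the centre of its underside.
- loupe: Loose bystander: folding loupe, 25 x 45 x 14 mm, on the table; origin at the centre of its underside.

How it is judged:
On the way, in this order (a step that is already met when the one before it is completed fails the run):
1. one nut is tightened (foot down more than 0.5 mm) while the other three are still loose (less than 0.25 mm) (((value of joint foot_fl above 0.0005 m and value of joint each of foot_fr, foot_bl, foot_br below 0.00025 m) or (value of joint foot_fr above 0.0005 m and value of joint each of foot_fl, foot_bl, foot_br below 0.00025 m) or (value of joint foot_bl above 0.0005 m and value of joint each of foot_fl, foot_fr, foot_br below 0.00025 m) or (value of joint foot_br above 0.0005 m and value of joint each of foot_fl, foot_fr, foot_bl below 0.00025 m))), for 0.2 s.
2. the diagonally opposite nut is tightened too while the other two are still loose (((value of joint each of foot_fl, foot_br above 0.0005 m and value of joint each of foot_fr, foot_bl below 0.00025 m) or (value of joint each of foot_fr, foot_bl above 0.0005 m and value of joint each of foot_fl, foot_br below 0.00025 m))), for 0.2 s.
At the end, for the whole second after the job is handed in: All four nuts tight: each foot has drawn its corner of the cover down between 0.5 and 2.25 mm (0.10 to 0.45 rad of lever past the point where it went firm) (value of joint foot_fl between 0.0005 and 0.00225 m and value of joint foot_fr between 0.0005 and 0.00225 m and value of joint foot_bl between 0.0005 and 0.00225 m and value of joint foot_br between 0.0005 and 0.00225 m); the robot touches nothing.
It fails at once if a nut is begun (foot down more than 0.25 mm) beside a tightened neighbour before any diagonally opposite pair is tight (0.5 mm) (value of joint any of foot_fl, foot_br above 0.00025 m and value of joint any of foot_fr, foot_bl above 0.00025 m and value of joint any of foot_fl, foot_br below 0.0005 m and value of joint any of foot_fr, foot_bl below 0.0005 m).
It fails at once if a nut is overtightened: a foot drawn down more than 2.25 mm (value of joint any of foot_fl, foot_fr, foot_bl, foot_br above 0.00225 m).
It fails at once if the stone, the gem jar or the loupe is pushed more than 25 mm (distance of any of stone, gem_jar, loupe from where it was at the start of the episode above 0.025 m).
It also fails if it takes over 72 s, if anything falls off the work surface, if the arm or the gripper's body presses on something with over 40 N, if the wrist force passes 120 N, or if a joint passes its speed limit or range.

## Working session

There is one attempt and no reset: what is moved stays moved. The work goes in short steps, Python scripts to look and compute and a tool call to move; the robot and the scene stay as the last step left them, time stands still between calls to the robot, and variables do not carry over. Pictures are saved under pics/ and viewed, at most 10 in all, crops included, and the job is handed in when it is done.

Besides the shell and the picture viewer there is one more tool, called after ">>>" as name(argument=value, ...), one argument or row to a line, values as JSON. play_rows: Moves the arm, as the interface text tells. Shift numbers are shares of 0.2 m and turn numbers shares of 360 degrees, none past 1 either way. Its arguments: {"type":"object","properties":{"targets":{"type":"array"},"fingers":{"type":"number"},"force":{"type":"number"}},"required":["targets"]}

```bash
mkdir -p pics; ls; cat > h.py <<'E'
import numpy as np, cv2
from workcell import arm
from scipy.spatial.transform import Rotation as R
def cam(n):
    o=arm.get_obs(); im=arm.get_image(n)
    if 'pose' in im: T=np.array(im['pose'])
    else:
        P=np.eye(4);P[:3,:3]=R.from_euler('xyz',o['eef_rot']).as_matrix() if len(o['eef_rot'])==3 else np.array(o['eef_rot']);P[:3,3]=o['position'];T=P@np.array(im['hand_eye'])
    im['T']=T;return im
def K(im):
    f=240/np.tan(np.radians(im['fovy'])/2);return np.array([[f,0,im['cx']],[0,f,im['cy']],[0,0,1.]]),np.array([im['k1'],0,0,0,0.])
def ray(im,u,v):
    k,d=K(im);p=cv2.undistortPoints(np.array([[[u,v]]],float),k,d)[0,0]
    r=im['T'][:3,:3]@np.array([p[0],p[1],1]);return im['T'][:3,3],r
def onz(im,u,v,z):
    o,r=ray(im,u,v);return o+r*(z-o[2])/r[2]
def depth(im,u,v):
    o,r=ray(im,u,v);return o+r*im['z_map'][int(v),int(u)]
def proj(im,X):
    k,d=K(im);Ti=np.linalg.inv(im['T']);c=(Ti[:3,:3]@np.atleast_2d(X).T).T+Ti[:3,3]
    return cv2.projectPoints(c,np.zeros(3),np.zeros(3),k,d)[0][:,0]
def save(im,name): cv2.imwrite('pics/'+name,im['color'][:,:,::-1])
E
python3 - <<'E'
from h import *
import pickle
print(arm.get_obs())
ims={}
for n in('top','scene'):
    im=cam(n);save(im,n+'0.png');ims[n]=im;print(n,im['fovy'],im['k1'],im['T'].round(3).tolist())
pickle.dump({k:{a:b for a,b in v.items()} for k,v in ims.items()},open('ims0.pkl','wb'))
E
```

```text
pics
{'time_s': 0.0, 'q': array([-1.18996371e+00,  4.23852424e-01,  1.63069442e+00, -7.36996584e-06,
        1.08857355e+00, -1.90196498e-02]), 'qd': array([-0.00112343,  0.00081806, -0.00114935,  0.00092528,  0.00149501,
       -0.00087143]), 'joint_torque': array([-1.61068441e-03, -5.57376516e+01, -2.81737930e+01, -2.07447792e-04,
        7.45267229e-03,  1.27140743e-05]), 'position': array([ 0.2431105 , -0.57519137,  0.23053671]), 'eef_rot': array([-3.14006506e+00, -2.25323402e-05,  3.99855675e-01]), 'contact_force': array([-1.00698218, -0.28408379,  0.30593101]), 'ft_torque': array([ 0.01120668,  0.0387901 , -0.03418348]), 'gripper_force': 0.0, 'width': 0.08564513544554336}
top 51.85429530461259 -0.13655480118121904 [[0.014, -0.981, 0.192, 0.334], [-1.0, -0.015, -0.002, 0.094], [0.005, -0.192, -0.981, 0.934], [0.0, 0.0, 0.0, 1.0]]
scene 45.18017109137144 0.008455383506885983 [[-0.869, -0.348, 0.351, 0.176], [-0.494, 0.626, -0.603, 0.593], [-0.009, -0.698, -0.716, 0.71], [0.0, 0.0, 0.0, 1.0]]
```

View pics/top0.png

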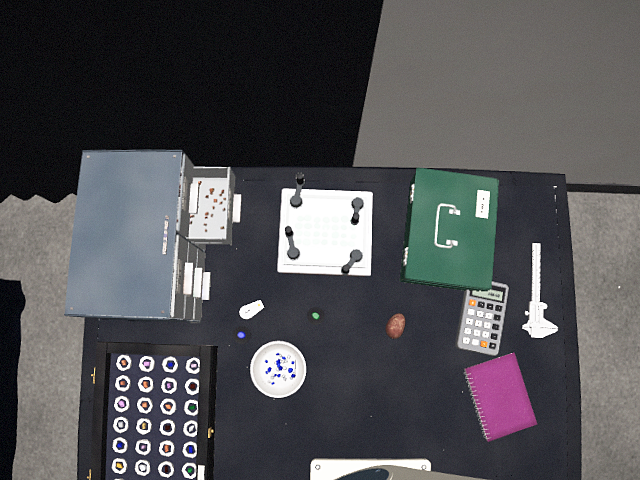

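View pics/scene0.png

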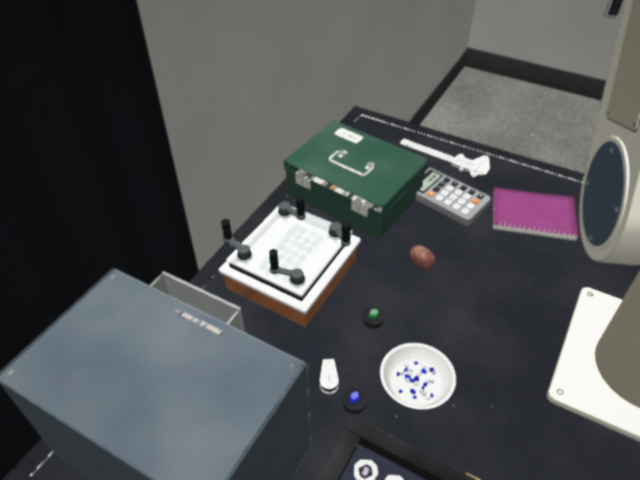

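The top view shows the hubs near (296,201) bl, (357,203) br, (293,253) fl and (355,256) fr. The left levers point away from the robot and the right ones towards it. I'll zoom in.

```bash
python3 - <<'E'
import pickle
from h import *
ims=pickle.load(open('ims0.pkl','rb'))
a=cv2.resize(ims['top']['color'][165:285,270:380,::-1],None,fx=3.6,fy=3.6,interpolation=cv2.INTER_CUBIC)
b=cv2.resize(ims['scene']['color'][190:320,210:370,::-1],None,fx=2.4,fy=2.4,interpolation=cv2.INTER_CUBIC)
c=np.zeros((440,800,3),np.uint8);c[:a.shape[0],:a.shape[1]]=a;c[:b.shape[0],400:400+b.shape[1]]=b
cv2.imwrite('pics/z0.png',c)
t=ims['top']
for n,(u,v) in dict(bl=(296,201),br=(357,203),fl=(293,253),fr=(355,256)).items(): print(n,onz(t,u,v,.091).round(3),depth(t,u,v).round(3))
E
```

```text
bl [0.565 0.141 0.091] [0.564 0.141 0.094]
br [0.563 0.033 0.091] [0.563 0.033 0.092]
fl [0.472 0.144 0.091] [0.472 0.144 0.092]
fr [0.468 0.036 0.091] [0.468 0.036 0.093]
```

View pics/z0.png

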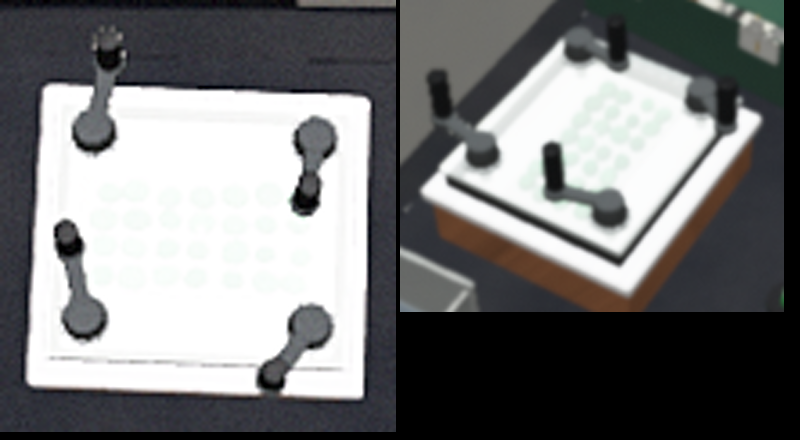

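The zoom gives clear hub tops, and the knobs stand as described. I'm moving the wrist camera over the frame.

>>> play_rows(
  targets=[
    [[0.25,0.5,0.2],[0,0,-0.03]],
    [[0.5,1,0.4],[0,0,-0.068]],
    [[0.5,1,0.4],[0,0,-0.068]],
    [[0.5,1,0.4],[0,0,-0.068]],
  ],
  fingers=0.55,
  force=80,
)

```text
time_s: 0.6
position: [0.3438, -0.3737, 0.3119]
eef_rot: [-3.141, -0.0, -0.028]
contact_force: [0.0, -0.0, -0.2]
width: 0.0471
gripper_force: 0.0
```

>>> play_rows(
  targets=[
    [[0.2,0.3,0],[0,0,0]],
    [[0.3,0.6,0],[0,0,0]],
    [[0.5,1,0],[0,0,0]],
    [[0.5,1,0],[0,0,0]],
  ],
)

```text
time_s: 1.1
position: [0.4438, -0.1732, 0.3112]
eef_rot: [-3.141, 0.0, -0.026]
contact_force: [0.5, -0.4, -0.5]
width: 0.0469
gripper_force: 0.0
```

>>> play_rows(
  targets=[
    [[0.1,0.3,0],[0,0,0]],
    [[0.15,0.6,0],[0,0,0]],
    [[0.2,0.9,0],[0,0,0]],
    [[0.2,1,0],[0,0,0]],
    [[0.2,1,0],[0,0,0]],
    [[0.2,1,0],[0,0,0]],
  ],
)

```text
time_s: 1.85
position: [0.4831, 0.0238, 0.3111]
eef_rot: [3.141, 0.0, -0.028]
contact_force: [0.2, 0.1, 0.2]
width: 0.0473
gripper_force: 0.0
```

```bash
python3 - <<'E'
import pickle
from h import *
im=cam('wrist');save(im,'w1.png');pickle.dump(im,open('w1.pkl','wb'))
o=arm.get_obs();print(o['time_s'],o['position'],o['eef_rot'],o['q'],o['contact_force'],o['width'],im['T'].round(3).tolist())
E
```

```text
1.9 [0.48316922 0.02350652 0.31119551] [ 3.14134839e+00  2.70860214e-04 -2.83122225e-02] [ 2.41529063e-02  1.18723108e-01  1.84998424e+00 -2.49164360e-04
  1.17316861e+00  1.62335794e+00] [ 0.3156243  -0.87626043  0.57257395] 0.047374055732691635 [[-0.028, -0.965, -0.261, 0.55], [-1.0, 0.028, 0.006, 0.022], [0.001, 0.261, -0.965, 0.453], [0.0, 0.0, 0.0, 1.0]]
```

View pics/w1.png

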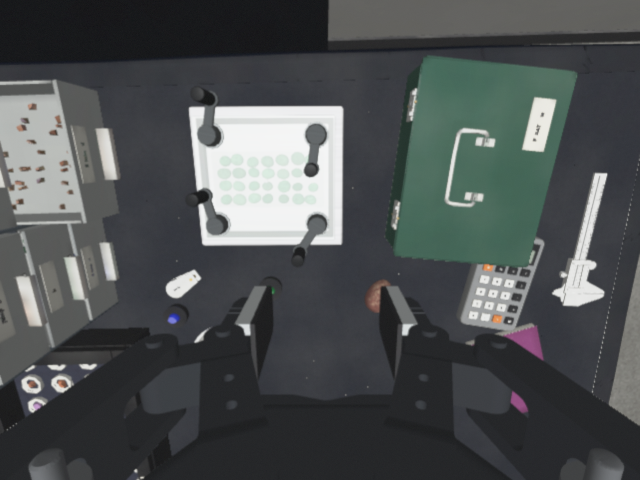

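The wrist view shows the hubs at (209,133) bl, (316,132) br, (216,225) fl and (318,224) fr. The knob tops are at (202,94), (311,170), (193,199) and (298,258). Next I triangulate them against the top view.

```bash
python3 - <<'E'
import pickle
from h import *
t=pickle.load(open('ims0.pkl','rb'))['top'];w=pickle.load(open('w1.pkl','rb'))
def tri(a,b):
    A=np.zeros((3,3));B=np.zeros(3)
    for o,r in(ray(t,*a),ray(w,*b)):
        r=r/np.linalg.norm(r);M=np.eye(3)-np.outer(r,r);A+=M;B+=M@o
    return np.linalg.solve(A,B)
hub=dict(bl=((296.1,200.8),(209,133)),br=((357.5,203),(316,132)),fl=((293.3,252.5),(216,225)),fr=((356.4,255.3),(318,224)))
kn=dict(bl=((299.5,175.5),(199.5,93.5)),br=((356.1,215.6),(311,170)),fl=((288.3,228.5),(193,199.5)),fr=((346.1,268),(298,258)))
L=dict(fl=(-47,55),fr=(-47,-55),bl=(47,55),br=(47,-55))
H={}
for n in hub: H[n]=tri(*hub[n]);print(n,H[n].round(4),onz(t,*hub[n][0],.091).round(4)[:2],onz(w,*hub[n][1],.091).round(4)[:2],'knob',tri(*kn[n]).round(4),onz(t,*kn[n][0],.125).round(4)[:2],onz(w,*kn[n][1],.125).round(4)[:2])
for nm,im,i in(('top',t,0),('w',w,1)):
    P=np.array([onz(im,*hub[n][i],.091)[:2] for n in L]);Q=np.array([L[n] for n in L])/1000
    c=P.mean(0);d=P-c;yaw=np.arctan2((Q[:,0]*d[:,1]-Q[:,1]*d[:,0]).sum(),(Q*d).sum())
    Rm=np.array([[np.cos(yaw),-np.sin(yaw)],[np.sin(yaw),np.cos(yaw)]])
    S=c+Q@Rm.T;print(nm,c,yaw,'resid',(P-S).round(4).tolist(),'studs',S.round(4).tolist())
    for n,s in zip(L,S):
        k=onz(im,*kn[n][i],.125)[:2]-s;print(n,'r',np.linalg.norm(k).round(4),'ang',np.arctan2(k[1],k[0]).round(3))
E
```

```text
bl [0.5701 0.1419 0.076 ] [0.5654 0.1406] [0.5699 0.1377] knob [0.6029 0.1341 0.1179] [0.6011 0.134 ] [0.6012 0.1313]
br [0.5686 0.031  0.0713] [0.5631 0.032 ] [0.5678 0.031 ] knob [0.5326 0.0364 0.1214] [0.5318 0.0369] [0.5327 0.036 ]
fl [0.4744 0.1438 0.0821] [0.4728 0.1431] [0.4763 0.1411] knob [0.5083 0.1505 0.1217] [0.5078 0.1505] [0.5084 0.149 ]
fr [0.4716 0.0327 0.0778] [0.4695 0.0339] [0.4743 0.0322] knob [0.4441 0.053  0.1142] [0.4426 0.0533] [0.4475 0.0522]
top [0.51767598 0.08739133] -0.024629758361841312 resid [[0.0007, -0.0004], [0.0002, 0.0003], [-0.0007, -0.0006], [-0.0002, 0.0008]] studs [[0.472, 0.1435], [0.4693, 0.0336], [0.566, 0.1412], [0.5633, 0.0313]]
fl r 0.0364 ang 0.193
fr r 0.0332 ang 2.507
bl r 0.0358 ang -0.202
br r 0.032 ang 2.965
w [0.5220595  0.08545817] -0.021303818997437184 resid [[0.0, -0.0004], [0.0004, 0.0007], [-0.0003, -0.0018], [-0.0001, 0.0015]] studs [[0.4762, 0.1414], [0.4739, 0.0315], [0.5702, 0.1394], [0.5679, 0.0295]]
fl r 0.0331 ang 0.229
fr r 0.0336 ang 2.474
bl r 0.0321 ang -0.257
br r 0.0358 ang 2.959
```

The two views agree to about 5 mm, the heights are plausible and the lever radius comes out at 34 mm. I'm starting with fl, whose knob is near (0.507, 0.150).

>>> play_rows(
  targets=[
    [[0.06,0.3,-0.25],[0,0,0]],
    [[0.12,0.6,-0.45],[0,0,0]],
    [[0.12,0.632,-0.55],[0,0,0]],
    [[0.12,0.632,-0.8],[0,0,0]],
    [[0.12,0.632,-1.0],[0,0,0]],
    [[0.12,0.632,-1.0],[0,0,0]],
  ],
)

```text
time_s: 2.65
position: [0.5053, 0.1491, 0.1088]
eef_rot: [3.14, 0.006, -0.029]
contact_force: [0.5, 0.2, 1.2]
width: 0.047
gripper_force: 0.0
```

>>> play_rows(
  targets=[
    [[0,0,-0.065],[0,0,0]],
    [[0,0,-0.065],[0,0,0]],
    [[0,0,-0.065],[0,0,0]],
  ],
)

```text
time_s: 3.02
position: [0.5081, 0.1507, 0.0994]
eef_rot: [-3.141, -0.002, -0.028]
contact_force: [1.0, -0.2, -0.8]
width: 0.047
gripper_force: 0.0
```

```bash
python3 - <<'E'
from h import *
im=cam('wrist');save(im,'w2.png')
o=arm.get_obs();print(o['position'],o['eef_rot'],o['q'])
E
```

```text
[0.50802196 0.15082063 0.09939299] [-3.14102691e+00 -1.87542506e-03 -2.75706342e-02] [ 2.66133702e-01  4.81321815e-01  1.92320464e+00 -2.11367580e-06
  7.35107296e-01  1.86450170e+00]
```

View pics/w2.png

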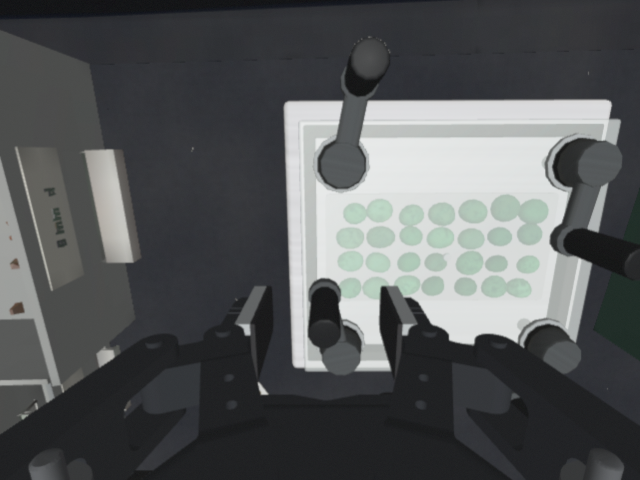

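The fl knob (325,330) stands between the pads, so I can close the gripper.

>>> play_rows(
  targets=[
    [[0,0,0],[0,0,0]],
    [[0,0,0],[0,0,0]],
    [[0,0,0],[0,0,0]],
    [[0,0,0],[0,0,0]],
    [[0,0,0],[0,0,0]],
  ],
  fingers=0,
  force=80,
)

```text
time_s: 3.7
position: [0.5077, 0.1509, 0.0987]
eef_rot: [-3.141, -0.001, -0.027]
contact_force: [-0.7, 0.6, 6.1]
width: 0.0106
gripper_force: 78.1
```

```bash
cat > arc.py <<'E'
import sys,numpy as np
# arc.py a0 turn n : rows for clockwise arc about stud, radius 34, fractions of 0.2 m, relative to present at angle a0
a0,turn,n=map(float,sys.argv[1:4])
print([[[round(.17*(np.cos(a)-np.cos(a0)),3),round(.17*(np.sin(a)-np.sin(a0)),3),0],[0,0,0]] for a in a0-turn*np.arange(1,n+1)/n])
E
python3 arc.py 0.21 2.4 10
python3 -c "
from h import *;o=arm.get_obs();print(o['position'],o['contact_force'],o['width'],o['gripper_force'])"
```

```text
[[[np.float64(0.004), np.float64(-0.041), 0], [0, 0, 0]], [[np.float64(-0.002), np.float64(-0.081), 0], [0, 0, 0]], [[np.float64(-0.018), np.float64(-0.118), 0], [0, 0, 0]], [[np.float64(-0.042), np.float64(-0.151), 0], [0, 0, 0]], [[np.float64(-0.073), np.float64(-0.178), 0], [0, 0, 0]], [[np.float64(-0.109), np.float64(-0.196), 0], [0, 0, 0]], [[np.float64(-0.149), np.float64(-0.205), 0], [0, 0, 0]], [[np.float64(-0.19), np.float64(-0.204), 0], [0, 0, 0]], [[np.float64(-0.229), np.float64(-0.193), 0], [0, 0, 0]], [[np.float64(-0.265), np.float64(-0.174), 0], [0, 0, 0]]]
[0.50767472 0.1508977  0.09870848] [-0.71685791  0.5686165   6.08715527] 0.010566696964952872 78.11441659927368
```

>>> play_rows(
  targets=[
    [[0.004,-0.041,0],[0,0,0]],
    [[-0.002,-0.081,0],[0,0,0]],
    [[-0.018,-0.118,0],[0,0,0]],
    [[-0.042,-0.151,0],[0,0,0]],
    [[-0.073,-0.178,0],[0,0,0]],
    [[-0.109,-0.196,0],[0,0,0]],
    [[-0.109,-0.196,0],[0,0,0]],
  ],
)

```text
time_s: 4.58
position: [0.4849, 0.1116, 0.0986]
eef_rot: [-3.141, 0.0, -0.028]
contact_force: [-2.6, 1.4, 7.4]
width: 0.0107
gripper_force: 78.6
```

```bash
sed -i 's/round(/float(round(/g; s/,3),/,3)),/g' arc.py; python3 arc.py -1.23 1.0 5
```

```text
[[[-0.033, -0.008, 0], [0, 0, 0]], [[-0.067, -0.009, 0], [0, 0, 0]], [[-0.1, -0.004, 0], [0, 0, 0]], [[-0.132, 0.008, 0], [0, 0, 0]], [[-0.161, 0.026, 0], [0, 0, 0]]]
```

>>> play_rows(
  targets=[
    [[-0.033,-0.008,0],[0,0,0]],
    [[-0.067,-0.009,0],[0,0,0]],
    [[-0.1,-0.004,0],[0,0,0]],
    [[-0.132,0.008,0],[0,0,0]],
    [[-0.161,0.026,0],[0,0,0]],
    [[-0.161,0.026,0],[0,0,0]],
  ],
)

```text
time_s: 5.32
position: [0.4533, 0.117, 0.0986]
eef_rot: [-3.141, -0.001, -0.027]
contact_force: [-0.1, 3.5, 6.3]
width: 0.0103
gripper_force: 78.5
```

```bash
for a in 2.23 2.53 2.67 2.81 2.95 3.09 3.23; do python3 arc.py -$a 0.14 2;done; python3 arc.py -2.23 0.3 3
```

```text
[[[-0.009, 0.008, 0], [0, 0, 0]], [[-0.018, 0.016, 0], [0, 0, 0]]]
[[[-0.006, 0.01, 0], [0, 0, 0]], [[-0.012, 0.02, 0], [0, 0, 0]]]
[[[-0.005, 0.011, 0], [0, 0, 0]], [[-0.009, 0.022, 0], [0, 0, 0]]]
[[[-0.003, 0.011, 0], [0, 0, 0]], [[-0.006, 0.023, 0], [0, 0, 0]]]
[[[-0.002, 0.012, 0], [0, 0, 0]], [[-0.003, 0.024, 0], [0, 0, 0]]]
[[[-0.0, 0.012, 0], [0, 0, 0]], [[0.0, 0.024, 0], [0, 0, 0]]]
[[[0.001, 0.012, 0], [0, 0, 0]], [[0.004, 0.023, 0], [0, 0, 0]]]
[[[-0.013, 0.011, 0], [0, 0, 0]], [[-0.025, 0.023, 0], [0, 0, 0]], [[-0.035, 0.037, 0], [0, 0, 0]]]
```

>>> play_rows(
  targets=[
    [[-0.013,0.011,0],[0,0,0]],
    [[-0.025,0.023,0],[0,0,0]],
    [[-0.035,0.037,0],[0,0,0]],
  ],
)

```text
time_s: 5.7
position: [0.4466, 0.1239, 0.0986]
eef_rot: [3.141, -0.001, -0.027]
contact_force: [-0.0, -1.4, 7.7]
width: 0.0102
gripper_force: 78.3
```

>>> play_rows(
  targets=[
    [[-0.006,0.01,0],[0,0,0]],
    [[-0.012,0.02,0],[0,0,0]],
  ],
)

```text
time_s: 5.95
position: [0.444, 0.1279, 0.0986]
eef_rot: [3.141, -0.001, -0.027]
contact_force: [1.2, -1.6, 6.7]
width: 0.0104
gripper_force: 78.4
```

>>> play_rows(
  targets=[
    [[-0.005,0.011,0],[0,0,0]],
    [[-0.009,0.022,0],[0,0,0]],
  ],
)

```text
time_s: 6.2
position: [0.4421, 0.1322, 0.0986]
eef_rot: [3.141, -0.001, -0.027]
contact_force: [0.7, -1.4, 7.9]
width: 0.0103
gripper_force: 78.6
```

>>> play_rows(
  targets=[
    [[-0.003,0.011,0],[0,0,0]],
    [[-0.006,0.023,0],[0,0,0]],
  ],
)

```text
time_s: 6.45
position: [0.4407, 0.1368, 0.0986]
eef_rot: [3.141, -0.0, -0.027]
contact_force: [0.4, -2.0, 8.4]
width: 0.0102
gripper_force: 78.7
```

>>> play_rows(
  targets=[
    [[-0.002,0.012,0],[0,0,0]],
    [[-0.003,0.024,0],[0,0,0]],
  ],
)

```text
time_s: 6.7
position: [0.44, 0.1401, 0.0985]
eef_rot: [3.138, 0.0, -0.025]
contact_force: [1.9, -13.4, 9.2]
width: 0.0101
gripper_force: 78.9
```

>>> play_rows(
  targets=[
    [[0,0.012,0],[0,0,0]],
    [[0.001,0.023,0],[0,0,0]],
    [[0.002,0.034,0],[0,0,0]],
    [[0.002,0.034,0],[0,0,0]],
  ],
)

```text
time_s: 7.2
position: [0.4398, 0.1465, 0.0984]
eef_rot: [3.138, 0.001, -0.026]
contact_force: [0.6, -13.0, 12.6]
width: 0.0106
gripper_force: 79.3
```

>>> play_rows(
  targets=[
    [[0.002,0,0],[0,0,0]],
    [[0.002,0,0],[0,0,0]],
    [[0.002,0,0],[0,0,0]],
    [[0.002,0,0.15],[0,0,0]],
    [[0.002,0,0.3],[0,0,0]],
    [[0.15,-0.2,0.35],[0,0,0]],
    [[0.4,-0.45,0.35],[0,0,0]],
    [[0.462,-0.557,0.35],[0,0,0]],
    [[0.462,-0.557,0.35],[0,0,0]],
  ],
  fingers=0.55,
)

```text
time_s: 8.32
position: [0.534, 0.0358, 0.1681]
eef_rot: [3.142, -0.0, -0.03]
contact_force: [-0.6, -0.2, -0.3]
width: 0.0469
gripper_force: 0.0
```

```bash
python3 - <<'E'
from h import *
im=cam('wrist');save(im,'w3.png')
o=arm.get_obs();print(o['position'],o['eef_rot'],o['width'],o['contact_force'])
E
```

```text
[0.53284644 0.03681304 0.16784583] [-3.14152681e+00  1.08744543e-03 -2.92023446e-02] 0.04697410878721486 [-0.37825137  0.9726658   0.38423642]
```

View pics/w3.png

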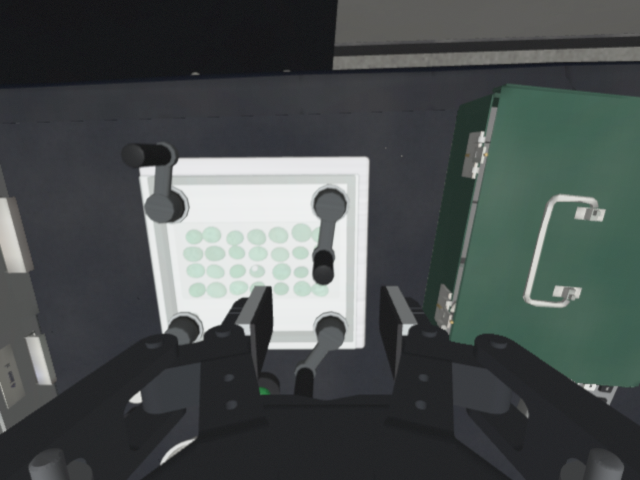

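The br knob (323,270) lies on the fingers' centre line, so I'll go down and close.

>>> play_rows(
  targets=[
    [[0,0,-0.2],[0,0,0]],
    [[0,0,-0.347],[0,0,0]],
    [[0,0,-0.347],[0,0,0]],
  ],
)

```text
time_s: 8.75
position: [0.5303, 0.0383, 0.097]
eef_rot: [3.141, 0.006, -0.026]
contact_force: [0.0, 0.8, 0.7]
width: 0.0471
gripper_force: 0.0
```

>>> play_rows(
  targets=[
    [[0,0,0],[0,0,0]],
    [[0,0,0],[0,0,0]],
    [[0,0,0],[0,0,0]],
    [[0,0,0],[0,0,0]],
  ],
  fingers=0,
)

```text
time_s: 9.25
position: [0.5338, 0.0376, 0.1002]
eef_rot: [-3.141, -0.002, -0.028]
contact_force: [-1.5, 2.0, 7.1]
width: 0.0106
gripper_force: 78.2
```

```bash
python3 arc.py 2.96 2.4 10; for a in 0.56 0.39 0.25 0.11 -0.03 -0.17 -0.31; do python3 arc.py $a 0.14 2;done;  python3 arc.py 0.56 0.17 2
```

```text
[[[0.012, 0.039, 0], [0, 0, 0]], [[0.033, 0.074, 0], [0, 0, 0]], [[0.062, 0.103, 0], [0, 0, 0]], [[0.096, 0.124, 0], [0, 0, 0]], [[0.135, 0.136, 0], [0, 0, 0]], [[0.176, 0.139, 0], [0, 0, 0]], [[0.216, 0.132, 0], [0, 0, 0]], [[0.253, 0.116, 0], [0, 0, 0]], [[0.286, 0.091, 0], [0, 0, 0]], [[0.311, 0.06, 0], [0, 0, 0]]]
[[[0.006, -0.01, 0], [0, 0, 0]], [[0.011, -0.021, 0], [0, 0, 0]]]
[[[0.004, -0.011, 0], [0, 0, 0]], [[0.007, -0.023, 0], [0, 0, 0]]]
[[[0.003, -0.012, 0], [0, 0, 0]], [[0.004, -0.023, 0], [0, 0, 0]]]
[[[0.001, -0.012, 0], [0, 0, 0]], [[0.001, -0.024, 0], [0, 0, 0]]]
[[[-0.001, -0.012, 0], [0, 0, 0]], [[-0.002, -0.024, 0], [0, 0, 0]]]
[[[-0.002, -0.012, 0], [0, 0, 0]], [[-0.006, -0.023, 0], [0, 0, 0]]]
[[[-0.004, -0.011, 0], [0, 0, 0]], [[-0.009, -0.022, 0], [0, 0, 0]]]
[[[0.007, -0.013, 0], [0, 0, 0]], [[0.013, -0.026, 0], [0, 0, 0]]]
```

>>> play_rows(
  targets=[
    [[0.012,0.039,0],[0,0,0]],
    [[0.033,0.074,0],[0,0,0]],
    [[0.062,0.103,0],[0,0,0]],
    [[0.096,0.124,0],[0,0,0]],
    [[0.135,0.136,0],[0,0,0]],
    [[0.176,0.139,0],[0,0,0]],
    [[0.216,0.132,0],[0,0,0]],
    [[0.253,0.116,0],[0,0,0]],
    [[0.286,0.091,0],[0,0,0]],
    [[0.311,0.06,0],[0,0,0]],
  ],
)

```text
time_s: 10.5
position: [0.5966, 0.0497, 0.1003]
eef_rot: [-3.141, -0.003, -0.028]
contact_force: [-0.4, 2.3, 5.0]
width: 0.0104
gripper_force: 78.2
```

>>> play_rows(
  targets=[
    [[0.007,-0.013,0],[0,0,0]],
    [[0.013,-0.026,0],[0,0,0]],
  ],
)

```text
time_s: 10.75
position: [0.5992, 0.0442, 0.1003]
eef_rot: [-3.141, -0.003, -0.028]
contact_force: [0.4, 2.3, 6.4]
width: 0.0099
gripper_force: 78.2
```

>>> play_rows(
  targets=[
    [[0.004,-0.011,0],[0,0,0]],
    [[0.007,-0.023,0],[0,0,0]],
  ],
)

```text
time_s: 11.0
position: [0.6007, 0.0397, 0.1003]
eef_rot: [-3.141, -0.003, -0.028]
contact_force: [0.6, 1.5, 4.0]
width: 0.0101
gripper_force: 78.1
```

>>> play_rows(
  targets=[
    [[0.003,-0.012,0],[0,0,0]],
    [[0.004,-0.023,0],[0,0,0]],
  ],
)

```text
time_s: 11.25
position: [0.6014, 0.035, 0.1003]
eef_rot: [-3.141, -0.003, -0.028]
contact_force: [0.7, 1.6, 5.0]
width: 0.01
gripper_force: 78.1
```

>>> play_rows(
  targets=[
    [[0.001,-0.012,0],[0,0,0]],
    [[0.001,-0.024,0],[0,0,0]],
  ],
)

```text
time_s: 11.5
position: [0.6015, 0.0302, 0.1003]
eef_rot: [-3.141, -0.003, -0.028]
contact_force: [0.3, 1.5, 4.9]
width: 0.0105
gripper_force: 78.2
```

>>> play_rows(
  targets=[
    [[-0.001,-0.012,0],[0,0,0]],
    [[-0.002,-0.024,0],[0,0,0]],
  ],
)

```text
time_s: 11.75
position: [0.601, 0.0254, 0.1003]
eef_rot: [-3.141, -0.003, -0.028]
contact_force: [0.6, 1.7, 4.9]
width: 0.0102
gripper_force: 78.3
```

>>> play_rows(
  targets=[
    [[-0.002,-0.012,0],[0,0,0]],
    [[-0.006,-0.023,0],[0,0,0]],
  ],
)

```text
time_s: 12.0
position: [0.5997, 0.0208, 0.1003]
eef_rot: [-3.141, -0.003, -0.028]
contact_force: [0.8, 2.0, 6.0]
width: 0.0105
gripper_force: 78.3
```

>>> play_rows(
  targets=[
    [[-0.004,-0.011,0],[0,0,0]],
    [[-0.009,-0.022,0],[0,0,0]],
  ],
)

```text
time_s: 12.25
position: [0.5986, 0.0177, 0.1004]
eef_rot: [-3.139, -0.004, -0.029]
contact_force: [3.0, 13.4, 3.5]
width: 0.0102
gripper_force: 78.2
```

```bash
for t in .1 .14 .18 .22 .26; do python3 arc.py -.45 $t 3;done
```

```text
[[[-0.003, -0.005, 0], [0, 0, 0]], [[-0.005, -0.01, 0], [0, 0, 0]], [[-0.008, -0.015, 0], [0, 0, 0]]]
[[[-0.004, -0.007, 0], [0, 0, 0]], [[-0.008, -0.014, 0], [0, 0, 0]], [[-0.012, -0.021, 0], [0, 0, 0]]]
[[[-0.005, -0.009, 0], [0, 0, 0]], [[-0.01, -0.018, 0], [0, 0, 0]], [[-0.016, -0.026, 0], [0, 0, 0]]]
[[[-0.006, -0.011, 0], [0, 0, 0]], [[-0.012, -0.022, 0], [0, 0, 0]], [[-0.02, -0.032, 0], [0, 0, 0]]]
[[[-0.007, -0.013, 0], [0, 0, 0]], [[-0.015, -0.025, 0], [0, 0, 0]], [[-0.024, -0.037, 0], [0, 0, 0]]]
```

>>> play_rows(
  targets=[
    [[-0.006,-0.01,0],[0,0,0]],
    [[-0.011,-0.02,0],[0,0,0]],
    [[-0.018,-0.029,0],[0,0,0]],
    [[-0.018,-0.029,0],[0,0,0]],
  ],
)

```text
time_s: 12.75
position: [0.5959, 0.013, 0.1004]
eef_rot: [-3.138, -0.006, -0.029]
contact_force: [4.8, 14.1, 1.8]
width: 0.0106
gripper_force: 78.1
```

>>> play_rows(
  targets=[
    [[-0.003,-0.004,0],[0,0,0]],
    [[-0.006,-0.008,0],[0,0,0]],
    [[-0.006,-0.008,0],[0,0,0]],
  ],
)

```text
time_s: 13.12
position: [0.595, 0.0117, 0.1005]
eef_rot: [-3.137, -0.006, -0.029]
contact_force: [5.1, 14.8, 1.0]
width: 0.0101
gripper_force: 78.1
```

>>> play_rows(
  targets=[
    [[0,0,0],[0,0,0]],
    [[0,0,0],[0,0,0]],
    [[0,0,0],[0,0,0]],
    [[0,0,0.15],[0,0,0]],
    [[0,0,0.3],[0,0,0]],
    [[-0.2,0.05,0.35],[0,0,0]],
    [[-0.45,0.12,0.35],[0,0,0]],
    [[-0.748,0.218,0.35],[0,0,0]],
    [[-0.748,0.218,0.35],[0,0,0]],
    [[-0.748,0.218,0.35],[0,0,0]],
  ],
  fingers=0.55,
)

```text
time_s: 14.38
position: [0.4432, 0.0525, 0.1694]
eef_rot: [-3.142, -0.002, -0.027]
contact_force: [0.1, 0.2, 0.3]
width: 0.0468
gripper_force: 0.0
```

```bash
python3 - <<'E'
from h import *
im=cam('wrist');save(im,'w4.png')
o=arm.get_obs();print(o['position'],o['eef_rot'],o['width'],o['contact_force'])
E
```

```text
[0.44381576 0.05236097 0.16939775] [-3.14150559e+00 -1.88351225e-03 -2.76604157e-02] 0.04682736912183269 [ 0.69067639 -0.51357644  0.02187997]
```

View pics/w4.png

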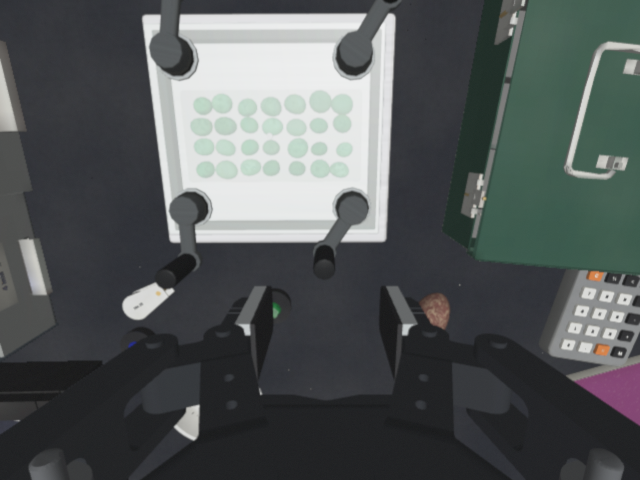

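The fr knob (324,262) is centred between the fingers and about 2 mm ahead. Both tightened levers stand where I left them.

>>> play_rows(
  targets=[
    [[0.01,0,-0.2],[0,0,0]],
    [[0.01,0,-0.35],[0,0,0]],
    [[0.01,0,-0.35],[0,0,0]],
  ],
)

```text
time_s: 14.8
position: [0.4441, 0.052, 0.0973]
eef_rot: [3.141, 0.004, -0.028]
contact_force: [-0.2, -0.2, 0.3]
width: 0.0472
gripper_force: 0.0
```

>>> play_rows(
  targets=[
    [[0,0,0],[0,0,0]],
    [[0,0,0],[0,0,0]],
    [[0,0,0],[0,0,0]],
    [[0,0,0],[0,0,0]],
  ],
  fingers=0,
)

```text
time_s: 15.3
position: [0.4455, 0.0527, 0.1]
eef_rot: [-3.141, -0.003, -0.027]
contact_force: [-0.0, 1.4, 5.6]
width: 0.0102
gripper_force: 78.2
```

```bash
python3 arc.py 2.49 2.2 10; for a in 0.29 0.09 -0.05 -0.19 -0.33 -0.47 -0.61 -0.75 -0.89; do python3 arc.py $a 0.14 2;done;  python3 arc.py 0.29 0.2 2
```

```text
[[[0.026, 0.027, 0], [0, 0, 0]], [[0.057, 0.048, 0], [0, 0, 0]], [[0.092, 0.061, 0], [0, 0, 0]], [[0.129, 0.067, 0], [0, 0, 0]], [[0.166, 0.064, 0], [0, 0, 0]], [[0.201, 0.053, 0], [0, 0, 0]], [[0.234, 0.035, 0], [0, 0, 0]], [[0.262, 0.01, 0], [0, 0, 0]], [[0.284, -0.02, 0], [0, 0, 0]], [[0.298, -0.054, 0], [0, 0, 0]]]
[[[0.003, -0.012, 0], [0, 0, 0]], [[0.005, -0.023, 0], [0, 0, 0]]]
[[[0.001, -0.012, 0], [0, 0, 0]], [[0.0, -0.024, 0], [0, 0, 0]]]
[[[-0.001, -0.012, 0], [0, 0, 0]], [[-0.003, -0.024, 0], [0, 0, 0]]]
[[[-0.003, -0.012, 0], [0, 0, 0]], [[-0.006, -0.023, 0], [0, 0, 0]]]
[[[-0.004, -0.011, 0], [0, 0, 0]], [[-0.009, -0.022, 0], [0, 0, 0]]]
[[[-0.006, -0.01, 0], [0, 0, 0]], [[-0.012, -0.02, 0], [0, 0, 0]]]
[[[-0.007, -0.01, 0], [0, 0, 0]], [[-0.015, -0.018, 0], [0, 0, 0]]]
[[[-0.008, -0.008, 0], [0, 0, 0]], [[-0.017, -0.016, 0], [0, 0, 0]]]
[[[-0.01, -0.007, 0], [0, 0, 0]], [[-0.019, -0.014, 0], [0, 0, 0]]]
[[[0.004, -0.017, 0], [0, 0, 0]], [[0.006, -0.033, 0], [0, 0, 0]]]
```

>>> play_rows(
  targets=[
    [[0.026,0.027,0],[0,0,0]],
    [[0.057,0.048,0],[0,0,0]],
    [[0.092,0.061,0],[0,0,0]],
    [[0.129,0.067,0],[0,0,0]],
    [[0.166,0.064,0],[0,0,0]],
    [[0.201,0.053,0],[0,0,0]],
    [[0.234,0.035,0],[0,0,0]],
    [[0.262,0.01,0],[0,0,0]],
    [[0.284,-0.02,0],[0,0,0]],
    [[0.298,-0.054,0],[0,0,0]],
  ],
)

```text
time_s: 16.55
position: [0.507, 0.0423, 0.1003]
eef_rot: [-3.14, -0.006, -0.027]
contact_force: [3.2, 3.4, 3.9]
width: 0.0103
gripper_force: 78.1
```

>>> play_rows(
  targets=[
    [[0.004,-0.017,0],[0,0,0]],
    [[0.006,-0.033,0],[0,0,0]],
  ],
)

```text
time_s: 16.8
position: [0.508, 0.0353, 0.1003]
eef_rot: [-3.141, -0.006, -0.028]
contact_force: [4.9, 2.0, 3.1]
width: 0.0102
gripper_force: 78.2
```

>>> play_rows(
  targets=[
    [[0.001,-0.012,0],[0,0,0]],
    [[0.0,-0.024,0],[0,0,0]],
  ],
)

```text
time_s: 17.05
position: [0.5078, 0.0304, 0.1002]
eef_rot: [-3.141, -0.006, -0.027]
contact_force: [5.8, 1.3, 5.4]
width: 0.0109
gripper_force: 78.2
```

>>> play_rows(
  targets=[
    [[0.003,-0.012,0],[0,0,0]],
    [[0.003,-0.024,0],[0,0,0]],
  ],
)

```text
time_s: 17.3
position: [0.5072, 0.0255, 0.1]
eef_rot: [-3.141, -0.003, -0.027]
contact_force: [1.3, 1.6, 8.2]
width: 0.0105
gripper_force: 78.5
```

>>> play_rows(
  targets=[
    [[-0.001,-0.006,0],[0,0,0]],
    [[-0.001,-0.012,0],[0,0,0]],
  ],
)

```text
time_s: 17.55
position: [0.5065, 0.0231, 0.0999]
eef_rot: [-3.141, -0.002, -0.027]
contact_force: [2.0, 2.3, 7.6]
width: 0.0103
gripper_force: 78.5
```

>>> play_rows(
  targets=[
    [[-0.003,-0.011,0],[0,0,0]],
    [[-0.007,-0.022,0],[0,0,0]],
  ],
)

```text
time_s: 17.8
position: [0.5048, 0.0188, 0.0999]
eef_rot: [-3.141, -0.001, -0.027]
contact_force: [-0.1, 1.8, 9.0]
width: 0.0101
gripper_force: 78.7
```

Now at about -0.42 rad and still running.

>>> play_rows(
  targets=[
    [[-0.006,-0.011,0],[0,0,0]],
    [[-0.011,-0.021,0],[0,0,0]],
  ],
)

```text
time_s: 18.05
position: [0.503, 0.0154, 0.0999]
eef_rot: [-3.14, -0.002, -0.029]
contact_force: [3.1, 10.5, 6.5]
width: 0.0102
gripper_force: 78.7
```

>>> play_rows(
  targets=[
    [[-0.007,-0.011,0],[0,0,0]],
    [[-0.016,-0.022,0],[0,0,0]],
    [[-0.025,-0.032,0],[0,0,0]],
    [[-0.025,-0.032,0],[0,0,0]],
  ],
)

```text
time_s: 18.55
position: [0.4984, 0.0097, 0.0999]
eef_rot: [-3.139, -0.003, -0.029]
contact_force: [3.3, 12.5, 5.8]
width: 0.0106
gripper_force: 78.5
```

>>> play_rows(
  targets=[
    [[0,0,0],[0,0,0]],
    [[0,0,0],[0,0,0]],
    [[0,0,0],[0,0,0]],
    [[0,0,0.15],[0,0,0]],
    [[0,0,0.3],[0,0,0]],
    [[0.15,0.2,0.35],[0,0,0]],
    [[0.35,0.42,0.35],[0,0,0]],
    [[0.52,0.627,0.35],[0,0,0]],
    [[0.52,0.627,0.35],[0,0,0]],
    [[0.52,0.627,0.35],[0,0,0]],
  ],
  fingers=0.55,
)

```text
time_s: 19.8
position: [0.6001, 0.1331, 0.1682]
eef_rot: [3.141, 0.002, -0.027]
contact_force: [-0.2, -0.4, -0.5]
width: 0.0473
gripper_force: 0.0
```

```bash
python3 - <<'E'
from h import *
im=cam('wrist');save(im,'w5.png')
o=arm.get_obs();print(o['position'],o['eef_rot'],o['width'],o['contact_force'])
E
python3 arc.py -.23 2.4 10; python3 arc.py -2.63 .3 2; for a in 2.93 3.07 3.21 3.35 3.49 3.63 3.77; do python3 arc.py -$a 0.14 2;done
```

```text
[0.59990541 0.13267327 0.1683083 ] [ 3.14091229e+00  1.96249042e-03 -2.78234657e-02] 0.04677494366922546 [ 0.31696332 -0.85220751  0.12331166]
[[[-0.014, -0.038, 0], [0, 0, 0]], [[-0.037, -0.072, 0], [0, 0, 0]], [[-0.067, -0.1, 0], [0, 0, 0]], [[-0.102, -0.119, 0], [0, 0, 0]], [[-0.142, -0.13, 0], [0, 0, 0]], [[-0.182, -0.13, 0], [0, 0, 0]], [[-0.222, -0.122, 0], [0, 0, 0]], [[-0.259, -0.104, 0], [0, 0, 0]], [[-0.29, -0.077, 0], [0, 0, 0]], [[-0.314, -0.044, 0], [0, 0, 0]]]
[[[-0.011, 0.023, 0], [0, 0, 0]], [[-0.018, 0.048, 0], [0, 0, 0]]]
[[[-0.002, 0.012, 0], [0, 0, 0]], [[-0.003, 0.024, 0], [0, 0, 0]]]
[[[-0.0, 0.012, 0], [0, 0, 0]], [[-0.0, 0.024, 0], [0, 0, 0]]]
[[[0.001, 0.012, 0], [0, 0, 0]], [[0.003, 0.024, 0], [0, 0, 0]]]
[[[0.003, 0.012, 0], [0, 0, 0]], [[0.007, 0.023, 0], [0, 0, 0]]]
[[[0.004, 0.011, 0], [0, 0, 0]], [[0.01, 0.022, 0], [0, 0, 0]]]
[[[0.006, 0.01, 0], [0, 0, 0]], [[0.013, 0.02, 0], [0, 0, 0]]]
[[[0.007, 0.009, 0], [0, 0, 0]], [[0.015, 0.018, 0], [0, 0, 0]]]
```

View pics/w5.png

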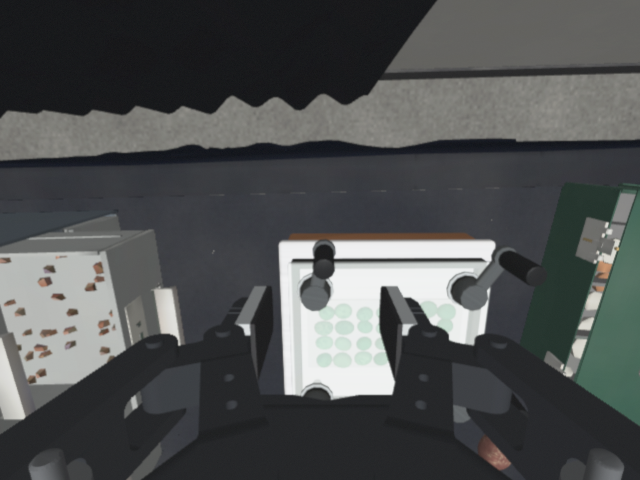

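The bl knob (324,268) is centred, so I'll go down and close.

>>> play_rows(
  targets=[
    [[0.005,0,-0.2],[0,0,0]],
    [[0.005,0,-0.345],[0,0,0]],
    [[0.005,0,-0.345],[0,0,0]],
  ],
)

```text
time_s: 20.23
position: [0.5995, 0.132, 0.0979]
eef_rot: [3.14, 0.005, -0.029]
contact_force: [0.7, 0.2, 0.4]
width: 0.047
gripper_force: 0.0
```

>>> play_rows(
  targets=[
    [[0,0,0],[0,0,0]],
    [[0,0,0],[0,0,0]],
    [[0,0,0],[0,0,0]],
    [[0,0,0],[0,0,0]],
  ],
  fingers=0,
)

```text
time_s: 20.72
position: [0.6032, 0.1335, 0.1015]
eef_rot: [-3.141, -0.003, -0.027]
contact_force: [-0.1, -0.6, 7.0]
width: 0.0101
gripper_force: 78.2
```

>>> play_rows(
  targets=[
    [[-0.014,-0.038,0],[0,0,0]],
    [[-0.037,-0.072,0],[0,0,0]],
    [[-0.067,-0.1,0],[0,0,0]],
    [[-0.102,-0.119,0],[0,0,0]],
    [[-0.142,-0.13,0],[0,0,0]],
    [[-0.182,-0.13,0],[0,0,0]],
    [[-0.222,-0.122,0],[0,0,0]],
    [[-0.259,-0.104,0],[0,0,0]],
    [[-0.29,-0.077,0],[0,0,0]],
    [[-0.314,-0.044,0],[0,0,0]],
  ],
)

```text
time_s: 21.98
position: [0.5403, 0.1247, 0.1014]
eef_rot: [-3.141, -0.003, -0.027]
contact_force: [0.5, -1.4, 6.4]
width: 0.0103
gripper_force: 78.8
```

>>> play_rows(
  targets=[
    [[-0.009,0.019,0],[0,0,0]],
    [[-0.015,0.038,0],[0,0,0]],
  ],
)

```text
time_s: 22.22
position: [0.5371, 0.1324, 0.1014]
eef_rot: [-3.141, -0.002, -0.027]
contact_force: [-0.3, -2.1, 9.2]
width: 0.0102
gripper_force: 78.9
```

>>> play_rows(
  targets=[
    [[-0.002,0.012,0],[0,0,0]],
    [[-0.003,0.024,0],[0,0,0]],
  ],
)

```text
time_s: 22.48
position: [0.5361, 0.1371, 0.1014]
eef_rot: [3.142, -0.001, -0.027]
contact_force: [-2.4, -1.7, 11.1]
width: 0.0102
gripper_force: 79.0
```

>>> play_rows(
  targets=[
    [[0,0.012,0],[0,0,0]],
    [[0,0.024,0],[0,0,0]],
  ],
)

```text
time_s: 22.72
position: [0.5358, 0.1419, 0.1014]
eef_rot: [3.142, -0.001, -0.027]
contact_force: [-3.7, -1.4, 11.5]
width: 0.0101
gripper_force: 79.1
```

>>> play_rows(
  targets=[
    [[0.0,0.012,0],[0,0,0]],
    [[0.001,0.024,0],[0,0,0]],
  ],
)

```text
time_s: 22.98
position: [0.5361, 0.1468, 0.1014]
eef_rot: [-3.141, -0.001, -0.027]
contact_force: [-3.3, -1.6, 10.2]
width: 0.0103
gripper_force: 79.0
```

>>> play_rows(
  targets=[
    [[0.003,0.012,0],[0,0,0]],
    [[0.006,0.023,0],[0,0,0]],
  ],
)

```text
time_s: 23.22
position: [0.5372, 0.1515, 0.1014]
eef_rot: [-3.141, -0.001, -0.027]
contact_force: [-4.7, -3.1, 10.6]
width: 0.0099
gripper_force: 79.1
```

>>> play_rows(
  targets=[
    [[0.004,0.011,0],[0,0,0]],
    [[0.008,0.022,0],[0,0,0]],
  ],
)

```text
time_s: 23.48
position: [0.5379, 0.1541, 0.1012]
eef_rot: [3.139, 0.001, -0.026]
contact_force: [-5.1, -11.2, 14.3]
width: 0.0104
gripper_force: 79.6
```

>>> play_rows(
  targets=[
    [[0.007,0.012,0],[0,0,0]],
    [[0.014,0.023,0],[0,0,0]],
    [[0.022,0.033,0],[0,0,0]],
    [[0.022,0.033,0],[0,0,0]],
  ],
)

```text
time_s: 23.98
position: [0.5411, 0.1605, 0.1011]
eef_rot: [3.138, 0.004, -0.026]
contact_force: [-10.0, -10.7, 17.8]
width: 0.01
gripper_force: 79.9
```

All four are tightened. I'll release and lift clear.

>>> play_rows(
  targets=[
    [[0,0,0],[0,0,0]],
    [[0,0,0],[0,0,0]],
    [[0,0,0],[0,0,0]],
    [[0,0,0.2],[0,0,0]],
    [[0,0,0.5],[0,0,0]],
    [[-0.2,-0.3,0.8],[0,0,0]],
    [[-0.4,-0.5,1.0],[0,0,0]],
    [[-0.4,-0.5,1.0],[0,0,0]],
    [[-0.4,-0.5,1.0],[0,0,0]],
  ],
  fingers=0.55,
)

```text
time_s: 25.1
position: [0.4631, 0.0615, 0.3018]
eef_rot: [-3.141, -0.004, -0.029]
contact_force: [0.6, 0.4, 0.9]
width: 0.0472
gripper_force: 0.0
```

```bash
python3 - <<'E'
from h import *
im=cam('wrist');save(im,'w6.png')
o=arm.get_obs();print(o['position'],o['contact_force'],o['width'])
E
```

```text
[0.46339484 0.0621309  0.30072864] [-0.05590548 -0.45040225  0.04897832] 0.046503480749804676
```

View pics/w6.png

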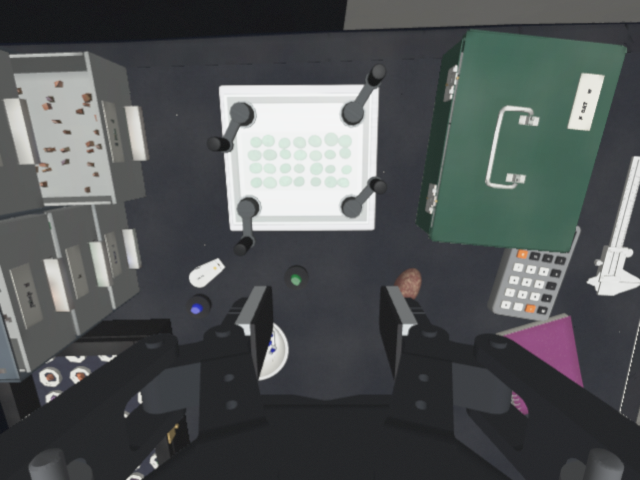

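All four levers stand turned past the half turn: knobs at (217,144), (377,74), (244,244) and (378,185). The bystanders are undisturbed and the gripper is free of everything.

```bash
python3 -c "
from workcell import arm
print(arm.hand_in())"
```

```text
the job is handed in; nothing more can be done
None
```

I tightened all four lever nuts in cross order (fl, br, fr, bl), each an estimated 11 to 19 degrees past firm, then let go and handed the job in at about 25 s; the stone, jar and loupe were left alone, and no verdict came back.

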